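Lock the display stand's post at its mark

ROBOT

A 6-joint arm with a two-finger parallel gripper is mounted at the origin on the work surface. World frame = base frame: x ahead of the robot, y to its left, z up, the work surface at z = 0. Lengths are in m, angles in rad, forces in N, time in s.
With the tool pointing down it reaches from about 0.4 to 0.825 m from the base axis. Payload 7 kg.
Tool frame: the origin (TCP) lies at the very end of the fingers, on their centre line; the grasp point (between the pads) lies 19 mm behind it (tcp_to_grasp is the distance from the TCP to the grasp point, in m); x points along the fingers, z is the direction in which the jaws open and shut, and the axes are right-handed (so a half turn about x gives the same grasp; the last joint's range is limited). The gripper opens to 88 mm and grips with 3 to 60 N. Pads are 19 mm wide; open, the fingers measure 130 mm over their backs; the gripper's body (78 mm by 193 mm) begins 47 mm behind the grasp point.
Start: joints at [1.549, 0.359, 0.012, 0, -1.224, -0.288], TCP at [0.206, 0.643, 0.207] pointing down, gripper open.
Joint ranges: [-3.07, 3.07], [-1.43, 2.12], [-1.02, 1.25], [-3.03, 1.67], [-3.05, -0], [-3.03, 3.03]. Speed limits (rad/s): [2.39, 2.39, 3.01, 3.14, 3.14, 3.14].

INTERFACE

Orientations are given as [roll, pitch, yaw] about the fixed x, y, z axes, in that order (R = Rz(yaw) Ry(pitch) Rx(roll)).
In Python, from station import get_state, grab_frame, job_done, tcp_to_grasp gives the robot as it stands. The module is installed in compiled form; this text tells all that it offers.
- The arm moves only by the shell command python3 -m crank 'ROWS' [FORCE]. ROWS is JSON, a list of rows, each a list of 7 numbers: the shift along the tool's x, y, z in m, then the turn, a rotation vector about the tool's x, y, z in rad, then the opening, from 0 (shut) to 1 (fully open). In form: [[x, y, z, wx, wy, wz, fingers], ...]. A call has 1 to 10 rows; each row is the pose to reach, as a shift and turn from the pose commanded when the call began, along the tool's axes at that moment; what a row does not reach only later rows make up. A row lasts 1/8 s, in which the tool goes at most 62.5 mm and 10.7 degrees, less where a joint would pass 70% of its speed; a pose out of reach is approached as far as the arm can. A call with a gripper value outside its range is refused whole. The fingers move at their own pace and stop on an object; FORCE is the grip in N (left out, the last holds). Time passes only in rows, so rows that repeat a pose let the fingers close. It gives the time, the measured TCP pose, the force and the opening at its end, in the units of the state.
- get_state(): the state, without advancing time (a new reading comes with each control period).
- grab_frame(name): name is "scene" or "top" or "wrist"; returns a dict with "pixels" (480x640x3 uint8, red, green, blue), "vfov" (degrees; the focal length in pixels is half the picture's height over the tangent of half this angle, whatever the lens; pixels are square), "cx", "cy" (the principal point, pixels), "k1" (the pictures are not rectified: a ray, as slopes to the right and down, at radius r is drawn at 1 + k1 r^2 times it, then the intrinsics apply), "extrinsics" (4x4, takes a point from world to camera coordinates). Camera axes: x right, y up, looking along -z (the intrinsics and any distortion apply to the point x, -y, -z); pixel columns grow to the right and rows downward; lengths in m; the calibration is good to about 2 mm. A picture is of the moment at which its call begins. There is no depth.
- job_done(): hands the job in, once; it reports no verdict.
The state is a dict: "t": time; "q": joint angles; "qd": joint speeds; "joint_efforts": joint torques, N m; "eef_pos": TCP position; "ee_rot": TCP orientation; "force": force on the tool from outside, world axes, zero at the start; "moment": the same for the moment, N m; "width": finger opening in m.
Only numpy, scipy, OpenCV 4.12 (cv2) and the standard library are available. Lean on these libraries where they do the work, as an engineer would, in place of code of your own. Each camera call takes 0.05 s, during which the arm holds its last target.

TASK

On the counter stands a display stand whose sprung wooden-handled post slides in a collar. Grip the post by its handle, push it down until the lower edge of the dark ring on it is level with the top of the collar, and while holding it exactly there swing the upright steel cam lever round to its stop so that it is fully closed. Finish with the lever closed and your grip still holding the post at the mark, as I have yet to tighten the clamp screw and the spring would throw it up again; leave everything else on the counter where it stands.

Things in the scene. Friction and masses are not known exactly. Their poses are not given: they have to be found in the camera images.
- handle (a point): Centre (half-way up) of the post's upright round wooden handle, 24 mm diameter, 55 mm tall, the stand's topmost part. Its 16 mm aluminium post slides straight up and down (75 mm) and spins freely about its own axis. A spring pushes it up with 4.5 N (top) to 7 N (bottom); let go, it rises. At the start, at the top, the handle's underside is 75 mm, its centre 102.5 mm above the collar's top.
- collar_top (a point): Centre of the top face of the collar (dark steel, 38 mm diameter, at the top of the stand's fixed tube), 110 mm above the counter, on the upright axis that post, handle and lever all share. The stand cannot move; its round foot is 120 mm in diameter.
- mark_edge (a point): Centre of the lower edge of the length mark: a black rubber ring, 23 mm diameter, 8 mm tall, tight on the post between collar and handle (slides on it only above 15 N); it moves with the post. Its place on the post varies: at the start its lower edge is 38 to 63 mm above the collar's top, and the post must go down by just that much, till the two are level.
- post: The sliding post with its handle (origin on the stand's axis, not a useful point: use handle).
- paddle (a point): Point on the cam lever's paddle, 36 mm out from the stand's axis, 45 mm above the collar's top. The paddle is an upright steel plate, radial to the axis, 18 to 54 mm from it, 7 mm thick, top edge 60 mm above the collar's top. With the post at its mark, fingers on the handle overlap it in height: hold it with the fingers' closing line about 65 degrees clockwise of it (from above) to clear it.
- lever (a joint): Angle of the cam lever (rad) about the stand's upright axis: 0 open, 0.9 fully closed against the stop lug on the tube; grows counter-clockwise seen from above; starts at 0 to 0.2. Stays where left, resists with 0.08 N m, and does not lock the post against the spring. The hand on the handle can close it by turning about the axis: a finger's side pushes the paddle round.
- tart: Bystander: small berry tart, 104 mm diameter, 30 mm tall, about 150 mm from the stand's axis.
- spool: Bystander: wooden ribbon spool, 52 mm diameter, 40 mm tall, about 135 mm from the stand's axis.
- mug: Bystander: white mug, 84 mm diameter, 80 mm tall.
- cake_stand: Bystander: cake on a white footed plate, 224 mm diameter, 165 mm tall.
- tray_pie: Bystander: large pie on a white 240 x 190 mm tray, 50 mm tall.
- slate: Bystander: small blank slate on a wooden foot, 85 mm wide, 70 mm tall.
Things that resemble listed ones, but are neither listed nor needed, are in the scene too. Of the things that look like the part that bears handle, the middle-sized one is meant.

How it is judged:
On the way, in this order (a step that is already met when the one before it is completed fails the run):
1. the post is gripped and held with the ring's lower edge level with the collar's top, the lever still open (z of mark_edge in the frame of collar_top between -0.005 and 0.005 m and contact force between the fingers and post above 10 N and value of joint lever below 0.45 rad), for 0.2 s.
2. the lever is swung closed while the gripped post stays at its mark (z of mark_edge in the frame of collar_top between -0.005 and 0.005 m and contact force between the fingers and post above 10 N and value of joint lever above 0.82 rad), for 0.2 s.
At the end, for the whole second after the job is handed in: The gripper's fingers still grip the post (over 10 N), it is still, with the ring's lower edge within 5 mm of the collar's top, and the lever is closed (over 0.82 of 0.9 rad) (all of step 2 and linear speed of post below 0.02 m/s); the arm keeps its last pose, push and grip.
It fails at once if the lever is swung past half-way while the post is more than 12 mm off its mark (value of joint lever above 0.5 rad and not (z of mark_edge in the frame of collar_top between -0.012 and 0.012 m)).
It fails at once if something else on the counter is moved by more than 30 mm or tipped over (distance of any of tart, spool, mug, cake_stand, tray_pie, slate from where it was at the start of the episode above 0.03 m or angle between any of tart, spool, mug, cake_stand, tray_pie, slate's own z axis and vertical above 0.5 rad).
It also fails if it takes over 32 s, if anything falls off the work surface, if the arm or the gripper's body presses on something with over 40 N, if the wrist force passes 120 N, or if a joint passes its speed limit or range.

## Working session

There is one attempt and no reset: what is moved stays moved. The work goes in short steps, Python scripts to look and compute and a shell command to move; the robot and the scene stay as the last step left them, time stands still between calls to the robot, and variables do not carry over. Pictures are saved under pics/ and viewed, and the job is handed in when it is done.

```bash
mkdir -p pics
cat > h.py <<'E'
import numpy as np, cv2
from station import *
def snap(n,f):
    d=grab_frame(n); cv2.imwrite('pics/'+f,d['pixels'][:,:,::-1].copy())
    import pickle; pickle.dump(d,open('pics/'+f+'.pkl','wb')); return d
def ray(d,u,v):
    f=240/np.tan(np.radians(d['vfov'])/2)
    K=np.array([[f,0,d['cx']],[0,f,d['cy']],[0,0,1]])
    p=cv2.undistortPointsIter(np.array([[[u,v]]],float),K,np.array([d['k1'],0,0,0.]),None,None,(3,100,1e-12))[0,0]
    E=np.array(d['extrinsics']);R=E[:3,:3];t=E[:3,3]
    return -R.T@t, R.T@np.array([p[0],-p[1],-1])
def onz(d,u,v,z):
    o,r=ray(d,u,v); return o+r*(z-o[2])/r[2]
def proj(d,P):
    E=np.array(d['extrinsics']);c=E[:3,:3]@P+E[:3,3]
    x,y=c[0]/-c[2],-c[1]/-c[2];k=1+d['k1']*(x*x+y*y);f=240/np.tan(np.radians(d['vfov'])/2)
    return d['cx']+f*k*x,d['cy']+f*k*y
E
python3 - <<'E'
from h import *
for n in ['scene','top','wrist']:
    d=snap(n,n+'0.png'); print(n,d['vfov'],d['k1'],ray(d,320,240))
s=get_state();print(s, tcp_to_grasp)
E
```

```text
scene 49.78813358336502 -0.10985558049735711 (array([ 1.04280163, -0.85167112,  0.95593736]), array([-0.41101468,  0.66662734, -0.62191425]))
top 55.72146551899215 -0.041064337573937446 (array([0.37492147, 0.00459032, 1.28191737]), array([ 0.12345285, -0.00196247, -0.99262612]))
wrist 65.11721498832944 0.017260266069315532 (array([0.27465988, 0.62062263, 0.38367312]), array([-0.25975038,  0.06767085, -0.96338571]))
{'t': 0.15, 'q': array([ 1.54911456e+00,  3.59240665e-01,  1.12541380e-02, -2.48048899e-04,
       -1.22407254e+00, -2.88110275e-01]), 'qd': array([-3.71270299e-06, -2.19316983e-03,  1.56137543e-03,  1.80750339e-03,
        6.57315508e-04, -1.47677316e-03]), 'joint_efforts': array([ 9.10822837e-05, -5.83273780e+01,  2.93289113e+01,  7.00136706e+00,
        8.72785487e-03, -9.96146900e-05]), 'eef_pos': array([0.20568462, 0.64248588, 0.20582065]), 'ee_rot': array([ 0.10550573,  1.56951223, -1.77516707]), 'force': array([0.70308231, 0.43059023, 0.80018131]), 'moment': array([ 0.00990472,  0.04075486, -0.07904757]), 'width': 0.08728878201710222} 0.0188
```

View pics/scene0.png

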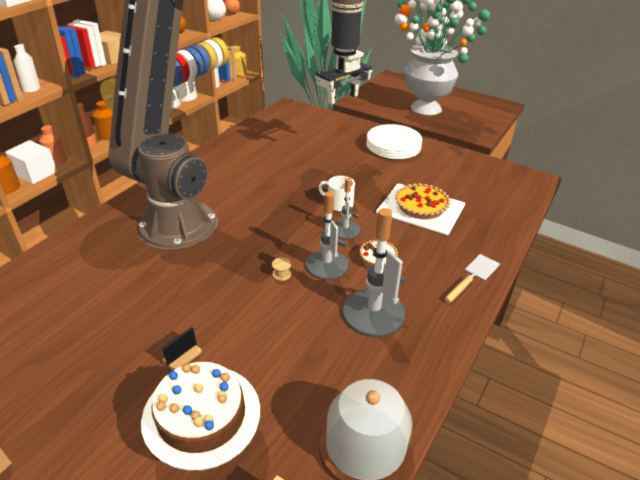

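View pics/top0.png

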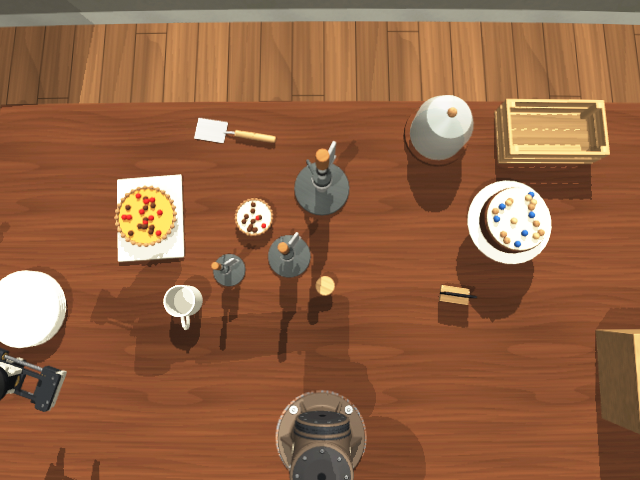

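View pics/wrist0.png

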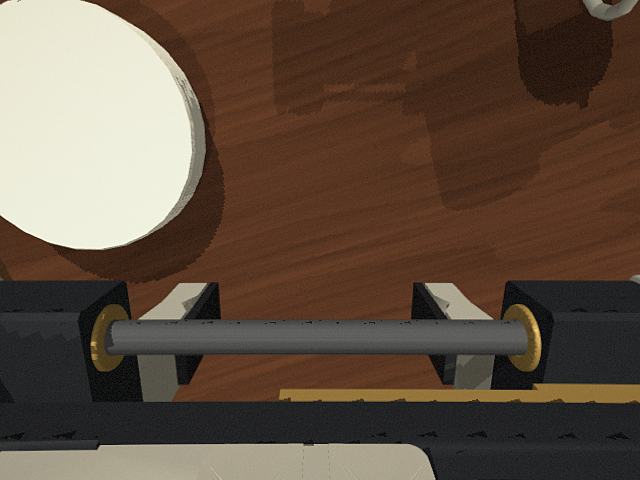

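Candidates in the top view: large stand (322,188), middle (289,256), small (229,269). In the scene view they are at (375,310), (327,264) and (347,230). By the description I choose the middle one. I'll check its foot diameter and look at it in close crops.

Run:
```python
from h import *
import pickle
t=pickle.load(open('pics/top0.png.pkl','rb'));s=pickle.load(open('pics/scene0.png.pkl','rb'))
for a,b in [((267,256),(311,256)),((295,188),(349,188)),((213,270),(245,270))]:
    A=onz(t,*a,.01);B=onz(t,*b,.01);print(A,B,np.linalg.norm(A-B))
c=t['pixels'][205:305,230:345,::-1];c=cv2.resize(c,None,fx=5,fy=5,interpolation=cv2.INTER_CUBIC)
d=s['pixels'][180:285,290:370,::-1];d=cv2.resize(d,None,fx=5,fy=5,interpolation=cv2.INTER_CUBIC)
cv2.imwrite('pics/c1.png',c);cv2.imwrite('pics/c2.png',d)
```

```text
[0.488154  0.1511878 0.01     ] [0.48790155 0.02747939 0.01      ] 0.12370866103404116
[0.68376382 0.07345126 0.01      ] [ 0.68329104 -0.08162011  0.01      ] 0.1550720926288624
[0.44900576 0.30246927 0.01      ] [0.44893738 0.21239549 0.01      ] 0.09007380353901914
```

View pics/c1.png

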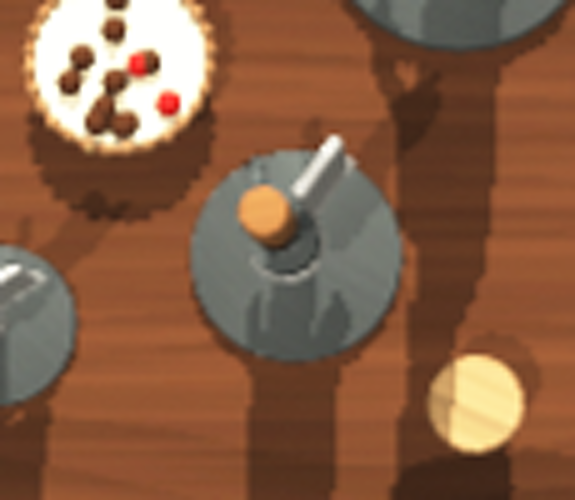

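View pics/c2.png

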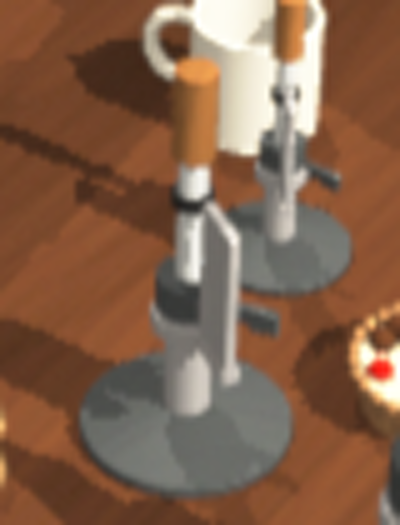

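Middle stand confirmed: its foot measures about 0.12 m, and the ring is visible at about scene pixel (328,221). Next I'll measure the axis, ring height and paddle angle.

Run:
```python
from h import *
import pickle
t=pickle.load(open('pics/top0.png.pkl','rb'));s=pickle.load(open('pics/scene0.png.pkl','rb'))
print('foot c',onz(t,289.2,256,.008))
def hm(d,x0,y0,x1,y1):
    hsv=cv2.cvtColor(d['pixels'],cv2.COLOR_RGB2HSV)
    m=np.zeros((480,640),np.uint8);m[y0:y1,x0:x1]=cv2.inRange(hsv,(8,140,150),(22,255,255))[y0:y1,x0:x1];return m
m=hm(t,274,238,296,260);ys,xs=np.nonzero(m);print(len(xs),xs.mean(),ys.mean(),xs.min(),xs.max(),ys.min(),ys.max())
for p in [(283,248)]: print('top handle',onz(t,*p,.24))
for p,q in [((300,195),(345,148)),((312,205),(355,158)),((330,135),(296,190))]:
  A=onz(t,230+p[0]/5,205+p[1]/5,.17);B=onz(t,230+q[0]/5,205+q[1]/5,.17);print(A,B,np.degrees(np.arctan2(B[1]-A[1],B[0]-A[0])))
# scene: rays vs axis: find closest z
def axz(d,u,v,ax):
    o,r=ray(d,u,v); h=r[:2]/np.linalg.norm(r[:2]); n=np.array([-h[1],h[0]])
    w=np.array(ax)-o[:2]; k=(w@h)/np.linalg.norm(r[:2]); return o[2]+k*r[2], w@n
for ax in [(.488,.0895),(.49,.089)]:
  for n,c in dict(htop=(196,75),hbot=(194,160),ringtop=(191,193),ringbot=(188,208),coltop=(183,272)).items():
    print(ax,n,axz(s,290+c[0]/5,180+c[1]/5,ax))
for z in [.24,.1]:print(proj(s,np.array([.488,.0895,z])),proj(t,np.array([.488,.0895,z])))
g=s['pixels'][195:250,322:335]
print(g[:, 4:9].mean(2).round().astype(int).tolist())
```

```text
foot c [0.48821154 0.0888654  0.008     ]
71 282.2676056338028 246.9718309859155 278 287 243 251
top handle [0.48611535 0.08795919 0.24      ]
[0.50345813 0.07637623 0.17      ] [0.52678976 0.05426897 0.17      ] -43.45650426031022
[0.49848634 0.07042738 0.17      ] [0.52179037 0.0493071  0.17      ] -42.185805388276705
[0.53330169 0.06171995 0.17      ] [0.50594423 0.07836672 0.17      ] 148.67984687117797
(0.488, 0.0895) htop (np.float64(0.2340003949104641), np.float64(-0.0006340231194481551))
(0.488, 0.0895) hbot (np.float64(0.18147207715119418), np.float64(-0.00031592758764285026))
(0.488, 0.0895) ringtop (np.float64(0.1603330877395962), np.float64(-0.001347121048848995))
(0.488, 0.0895) ringbot (np.float64(0.15055797853905095), np.float64(-0.002680060644441052))
(0.488, 0.0895) coltop (np.float64(0.10800059469065981), np.float64(-0.004334784845065763))
(0.49, 0.089) htop (np.float64(0.23495671323380884), np.float64(-0.002102205634143946))
(0.49, 0.089) hbot (np.float64(0.18249767424201857), np.float64(-0.0017845314073130579))
(0.49, 0.089) ringtop (np.float64(0.16138768817733706
[... 1184 characters left out ...]
22], [138, 132, 146, 175, 168], [145, 155, 184, 228, 171], [148, 167, 192, 232, 162], [151, 189, 222, 235, 160], [150, 184, 225, 235, 161], [147, 165, 224, 236, 160], [147, 163, 225, 236, 161], [148, 163, 225, 236, 162], [147, 165, 226, 236, 168], [150, 177, 227, 236, 169], [155, 199, 229, 236, 141], [156, 201, 229, 235, 136], [137, 185, 216, 223, 130], [90, 126, 151, 156, 114], [70, 71, 75, 82, 103], [71, 62, 60, 65, 101], [59, 59, 59, 67, 101], [57, 58, 59, 73, 102], [56, 56, 58, 72, 102], [57, 56, 58, 71, 102], [60, 59, 59, 73, 102], [79, 78, 78, 84, 102], [110, 110, 109, 105, 106], [120, 120, 120, 117, 107], [115, 115, 114, 113, 108], [114, 114, 113, 109, 112], [114, 115, 114, 123, 115]]
```

```bash
cat >> h.py <<'E'
from scipy.spatial.transform import Rotation as Ro
def row(target, jaw_az_deg):
    """shift+turn from measured pose to tool-down with tool z at jaw azimuth"""
    s=get_state(); R=Ro.from_euler('xyz',s['ee_rot']).as_matrix()
    a=np.radians(jaw_az_deg); x=np.array([0,0,-1.]); z=np.array([np.cos(a),np.sin(a),0]); T=np.stack([x,np.cross(z,x),z],1)
    return (R.T@(np.array(target)-s['eef_pos'])).round(4), Ro.from_matrix(R.T@T).as_rotvec().round(4)
def jaw():
    s=get_state(); R=Ro.from_euler('xyz',s['ee_rot']).as_matrix(); return R
E
python3 - <<'E'
from h import *
import pickle
s=pickle.load(open('pics/scene0.png.pkl','rb'))
R=jaw();print(R.round(3));print(np.degrees(np.arctan2(R[1,2],R[0,2])))
ax=np.array([.488,.089])
o,_=ray(s,320,240);dd=(o[:2]-ax);dd/=np.linalg.norm(dd)
def zat(v,u,r):
    o,k=ray(s,u,v);P=ax+dd*r;h=((P-o[:2])@-dd)/(k[:2]@-dd);return o[2]+h*k[2]
for n,v,r in [('hbot',213.2,12),('ringbot',222.6,11.5),('colltop',236,8),('htop_front',0,0)]:
    print(n,zat(v,327.5,r/1000))
for z,r in[(.185,.012),(.11,.008),(.157,.0115)]:print(proj(s,np.r_[ax+dd*r,z]))
for a in [-107,73]: print(row([.488,.089,.30],a))
E
```

```text
[[-0.     0.952 -0.305]
 [-0.001 -0.305 -0.952]
 [-1.     0.     0.001]]
-107.7546193049188
hbot 0.18639982568020275
ringbot 0.15611533368447716
colltop 0.10924263342921259
htop_front 0.702503567533597
(np.float64(328.7716741013673), np.float64(213.68453132068626))
(np.float64(328.0837788133258), np.float64(235.79344832981002))
(np.float64(328.5022000207398), np.float64(222.3566493176972))
(array([-0.0936,  0.4377,  0.4412]), array([-0.0132,  0.0013, -0.0001]))
(array([-0.0936,  0.4377,  0.4412]), array([ 3.1284e+00, -2.0000e-04, -2.0000e-03]))
```

```bash
python3 -m crank '[[-0.05,0.02,0.02,0,0,0,1],[-0.094,0.05,0.05,0,0,0,1],[-0.094,0.09,0.09,0,0,0,1],[-0.094,0.13,0.13,0,0,0,1],[-0.094,0.17,0.17,0,0,0,1],[-0.094,0.21,0.21,0,0,0,1],[-0.094,0.25,0.25,0,0,0,1],[-0.094,0.29,0.29,0,0,0,1],[-0.094,0.32,0.32,0,0,0,1],[-0.094,0.34,0.34,0,0,0,1]]'
python3 - <<'E'
from h import *
import time
snap('wrist','w1.png');snap('scene','s1.png');s=get_state();print(s['t'],s['q'],s['eef_pos'],s['force'],row([.488,.089,.30],-107))
E
```

```text
t: 1.4
eef_pos: [0.4264, 0.2135, 0.3006]
ee_rot: [3.105, 1.571, 1.223]
force: [0.6, -0.2, -0.0]
width: 0.0876
1.5 [ 8.77555289e-01 -2.61048594e-02 -2.47052638e-01  1.08134532e-04
 -1.34999405e+00  3.80759119e-01] [0.42654603 0.21320983 0.30057426] [0.0817111  0.92060441 0.4488861 ] (array([0.0006, 0.0967, 0.0993]), array([-0.0158,  0.0002, -0.    ]))
```

View pics/w1.png

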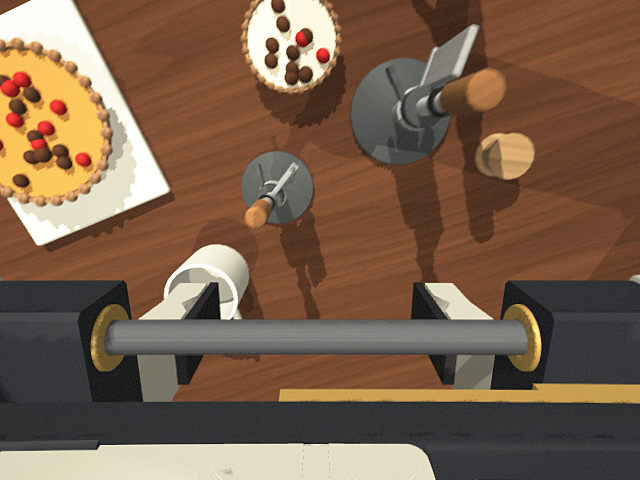

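The wrist view shows the middle stand with its foot centre at (400,111), handle top at (487,89) and paddle tip near (473,33). I'll cross-check the axis and paddle azimuth from this view.

Run:
```python
from h import *
import pickle
d=pickle.load(open('pics/w1.png.pkl','rb'))
print(onz(d,400,111,.006),onz(d,487,90,.24))
c=cv2.resize(d['pixels'][10:180,340:520,::-1],None,fx=4,fy=3.5*4/3.5 and 4,interpolation=cv2.INTER_CUBIC);c=c[:600];cv2.imwrite('pics/w1c.png',c)
```

```text
[0.49030108 0.08681489 0.006     ] [0.48820308 0.0870745  0.24      ]
```

View pics/w1c.png

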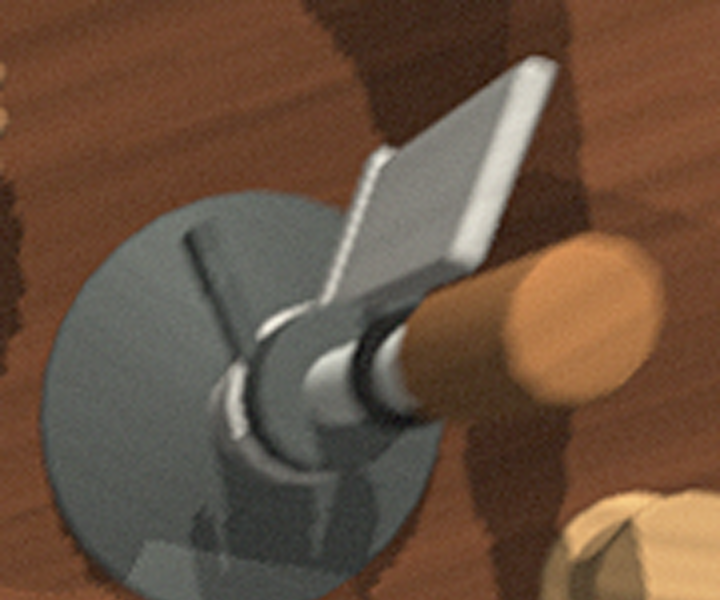

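Run:
```python
from h import *
import pickle
d=pickle.load(open('pics/w1.png.pkl','rb'))
A=onz(d,340+465/4,10+258/4,.17);B=onz(d,340+537/4,10+62/4,.17)
ax=np.array([.4885,.088])
for P in (A,B): v=P[:2]-ax;print(P,np.hypot(*v),np.degrees(np.arctan2(v[1],v[0])))
print(np.degrees(np.arctan2(*(B-A)[1::-1])))
# lug/ring on-axis heights from wrist: lower edge of ring left side
print(row([.4885,.088,.30],-107))
```

```text
[0.50409215 0.07643308 0.17      ] 0.01941413818792439 -36.56960092034962
[0.53226759 0.05734387 0.17      ] 0.053435944621329313 -35.00855534658676
-34.118133787549624
(array([0.0006, 0.0974, 0.1001]), array([-0.0158,  0.0002, -0.    ]))
```

```bash
python3 -m crank '[[0,0.01,0.01,0.17,0,0,1],[0,0.02,0.02,0.34,0,0,1],[0,0.03,0.03,0.51,0,0,1],[0,0.04,0.04,0.68,0,0,1],[0,0.05,0.05,0.85,0,0,1],[0,0.06,0.06,1.02,0,0,1],[0,0.07,0.07,1.19,0,0,1],[0,0.08,0.08,1.36,0,0,1],[0,0.09,0.09,1.53,0,0,1],[0,0.0974,0.1001,1.7,0,0,1]]' 
python3 -m crank '[[0,0,0,0.17,0,0,1],[0,0,0,0.34,0,0,1],[0,0,0,0.51,0,0,1],[0,0,0,0.68,0,0,1],[0,0,0,0.85,0,0,1],[0,0,0,1.02,0,0,1],[0,0,0,1.19,0,0,1],[0,0,0,1.3,0,0,1],[0,0,0,1.3,0,0,1]]'
python3 - <<'E'
from h import *
snap('wrist','w2.png');s=get_state();print(s['t'],s['q'],s['eef_pos'],s['force'],row([.4885,.088,.30],80))
E
```

```text
t: 2.75
eef_pos: [0.4882, 0.0904, 0.3003]
ee_rot: [0.565, 1.57, -3.021]
force: [-0.5, 0.3, -0.3]
width: 0.0876
t: 3.88
eef_pos: [0.488, 0.0907, 0.3004]
ee_rot: [1.878, 1.57, -3.001]
force: [-0.2, -0.1, 0.6]
width: 0.0877
3.925 [ 5.80297000e-01  9.53238228e-03 -2.12057957e-01 -1.24707535e-04
 -1.34942592e+00 -2.31646808e+00] [0.48807912 0.0906956  0.30041771] [ 0.28311751 -0.95205706  0.56392018] (array([ 0.0004, -0.0009, -0.0026]), array([ 0.0091, -0.0001, -0.0002]))
```

View pics/w2.png

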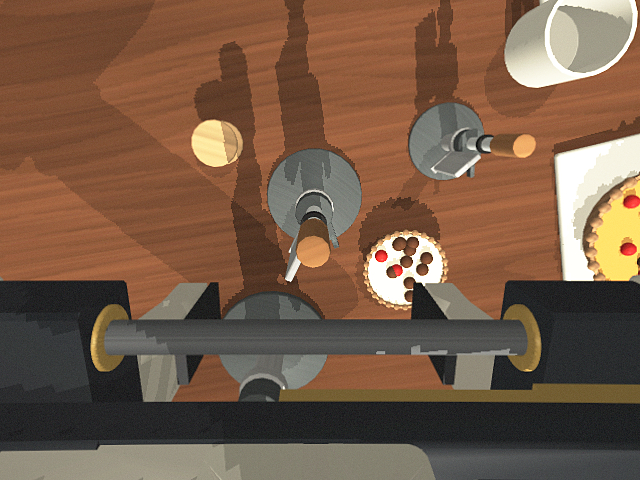

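The wrist view shows the handle top at (313,250) and the foot centre at (315,196), between the open fingers. The paddle is at lower left, near (292,270).

Run:
```python
from h import *
import pickle
d=pickle.load(open('pics/w2.png.pkl','rb'))
print(onz(d,313.5,251,.24),onz(d,314.5,196,.006))
```

```text
[0.48740198 0.08925226 0.24      ] [0.48678578 0.08908135 0.006     ]
```

Run:
```python
from h import *
print(row([.488,.0885,.1935],80))
```

```text
(array([ 0.1069, -0.0003, -0.0022]), array([ 0.0091, -0.0001, -0.0002]))
```

```bash
python3 -m crank '[[0.03,0,-0.002,0,0,0,1],[0.06,0,-0.002,0,0,0,1],[0.09,0,-0.002,0,0,0,1],[0.107,0,-0.002,0,0,0,1],[0.107,0,-0.002,0,0,0,1],[0.107,0,-0.002,0,0,0,1]]'
python3 - <<'E'
from h import *
snap('scene','s2.png');snap('wrist','w3.png');s=get_state();print(s['t'],s['eef_pos'],s['force'],s['moment'])
import pickle
d=pickle.load(open('pics/s2.png.pkl','rb'))
cv2.imwrite('pics/s2c.png',cv2.resize(d['pixels'][150:290,270:420,::-1],None,fx=4,fy=4,interpolation=cv2.INTER_CUBIC))
E
```

```text
t: 4.68
eef_pos: [0.4884, 0.0886, 0.1944]
ee_rot: [-1.195, 1.57, 0.209]
force: [0.2, -1.2, -0.5]
width: 0.0874
4.775 [0.48845465 0.08871956 0.19459103] [-0.20295862  1.65217732 -0.10448174] [ 0.01948535 -0.17018055 -0.02651982]
```

View pics/s2c.png

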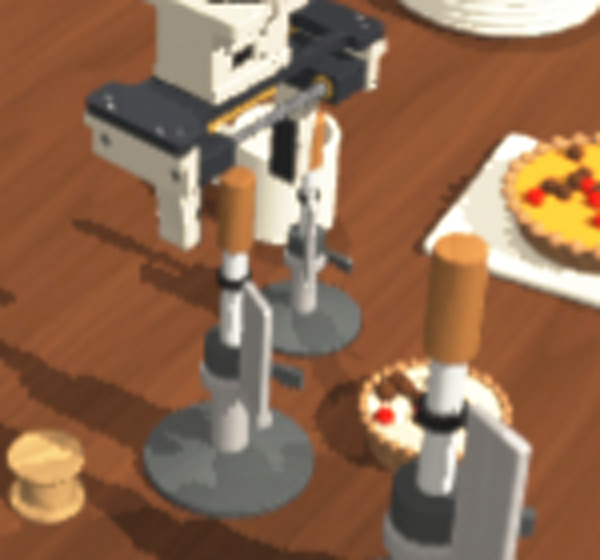

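View pics/w3.png

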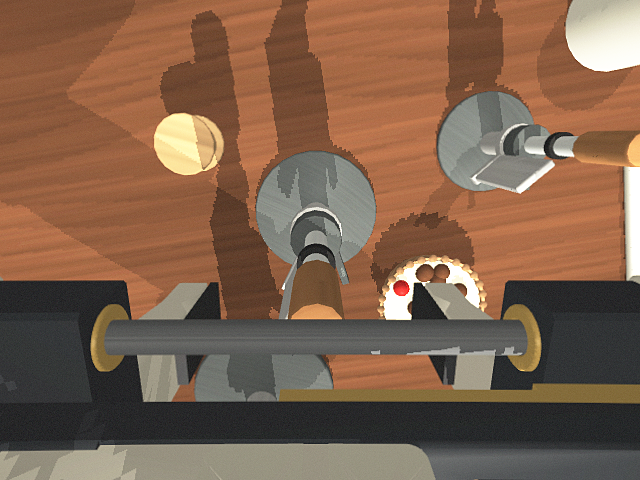

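The fingers straddle the handle: in the wrist view it sits at column 315, midway between the pads at 218 and 413, and the scene crop agrees. Closing the gripper.

```bash
python3 -m crank '[[0,0,0,0,0,0,0],[0,0,0,0,0,0,0],[0,0,0,0,0,0,0],[0,0,0,0,0,0,0],[0,0,0,0,0,0,0],[0,0,0,0,0,0,0]]' 50
python3 - <<'E'
from h import *
s=get_state();print(s['t'],s['eef_pos'],s['force'],s['moment'],s['width'])
E
```

```text
t: 5.52
eef_pos: [0.4878, 0.0884, 0.1935]
ee_rot: [2.383, 1.571, -2.498]
force: [0.0, 0.7, 0.8]
width: 0.0333
5.525 [0.48783229 0.08835668 0.19352007] [0.02635836 0.70147218 0.78809347] [-0.01046775 -0.20519189  0.01467191] 0.03328451396466062
```

```bash
python3 -m crank '[[0,0,0,0,0,0,0],[0,0,0,0,0,0,0],[0,0,0,0,0,0,0],[0,0,0,0,0,0,0]]' 50
```

```text
t: 6.02
eef_pos: [0.4881, 0.0889, 0.1936]
ee_rot: [-0.332, 1.57, 1.071]
force: [-0.2, 4.4, -1.1]
width: 0.0228
```

```bash
python3 -m crank '[[0.01,0,0,0,0,0,0],[0.02,0,0,0,0,0,0],[0.03,0,0,0,0,0,0],[0.04,0,0,0,0,0,0],[0.043,0,0,0,0,0,0],[0.043,0,0,0,0,0,0],[0.043,0,0,0,0,0,0]]'
cat > look.py <<'E'
from h import *
import sys
n=sys.argv[1]
d=snap('scene','s%s.png'%n);w=snap('wrist','w%s.png'%n);s=get_state();print(s['t'],s['eef_pos'],s['force'],s['moment'],s['width'],s['q'][5])
cv2.imwrite('pics/s%sc.png'%n,cv2.resize(d['pixels'][185:265,290:370,::-1],None,fx=7,fy=7,interpolation=cv2.INTER_CUBIC))
g=d['pixels'][205:250,322:335].mean(2).round().astype(int)
for i in range(45): print(205+i,g[i].tolist())
E
python3 look.py 4
```

```text
t: 6.9
eef_pos: [0.4881, 0.0889, 0.1512]
ee_rot: [-0.64, 1.57, 0.763]
force: [-3.1, 5.7, 5.4]
width: 0.0228
7.0 [0.48810202 0.0888966  0.15128018] [-3.48173018  5.17986418  5.35779623] [2.10572576 1.04058123 0.03763049] 0.02286791314601822 -2.315394989550616
205 [126, 134, 132, 126, 152, 125, 72, 91, 90, 83, 61, 39, 52]
206 [132, 145, 177, 188, 227, 207, 116, 126, 128, 129, 106, 55, 61]
207 [137, 161, 228, 234, 237, 230, 138, 133, 135, 141, 136, 78, 72]
208 [138, 166, 234, 237, 237, 231, 128, 132, 141, 146, 143, 87, 74]
209 [137, 162, 235, 237, 236, 224, 127, 134, 145, 145, 141, 86, 73]
210 [136, 158, 237, 238, 235, 194, 113, 128, 141, 137, 130, 80, 70]
211 [135, 156, 238, 238, 233, 155, 94, 115, 129, 131, 126, 70, 70]
212 [136, 151, 225, 237, 232, 134, 89, 115, 127, 131, 124, 69, 72]
213 [136, 149, 217, 236, 234, 160, 97, 117, 126, 130, 124, 69, 73]
214 [136, 143, 193, 234, 236, 211, 113, 118, 127, 130, 124, 74, 64]
215 [137, 141, 180, 234, 237, 229, 126, 119, 127, 130, 123, 91, 78]
216 [140, 142, 176, 234, 236, 224, 128, 120, 128, 129, 123, 100, 92]
217 [141, 143, 177, 234, 235, 20
[... 1417 characters left out ...]
, 59, 59, 67, 103, 108, 106, 107, 108]
240 [55, 57, 56, 57, 57, 58, 59, 73, 103, 108, 106, 107, 109]
241 [57, 56, 57, 57, 56, 57, 58, 72, 103, 108, 106, 106, 110]
242 [73, 60, 58, 58, 58, 57, 58, 72, 103, 108, 106, 106, 111]
243 [100, 80, 67, 61, 60, 60, 60, 74, 104, 106, 105, 106, 111]
244 [119, 109, 95, 87, 80, 78, 79, 85, 104, 107, 106, 106, 111]
245 [118, 120, 120, 119, 111, 110, 110, 107, 106, 107, 106, 106, 111]
246 [113, 115, 118, 120, 122, 122, 122, 118, 108, 107, 106, 106, 112]
247 [109, 113, 116, 117, 118, 116, 116, 114, 109, 107, 106, 106, 113]
248 [100, 111, 113, 115, 116, 115, 115, 110, 113, 110, 106, 106, 113]
249 [99, 108, 111, 115, 115, 115, 116, 124, 116, 113, 107, 106, 113]
```

View pics/s4c.png

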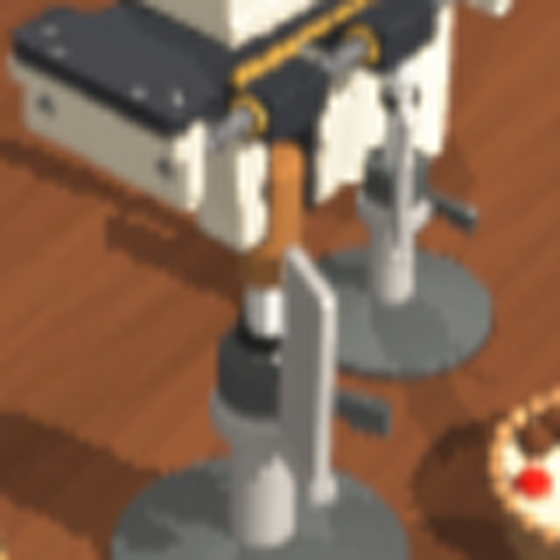

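View pics/w4.png

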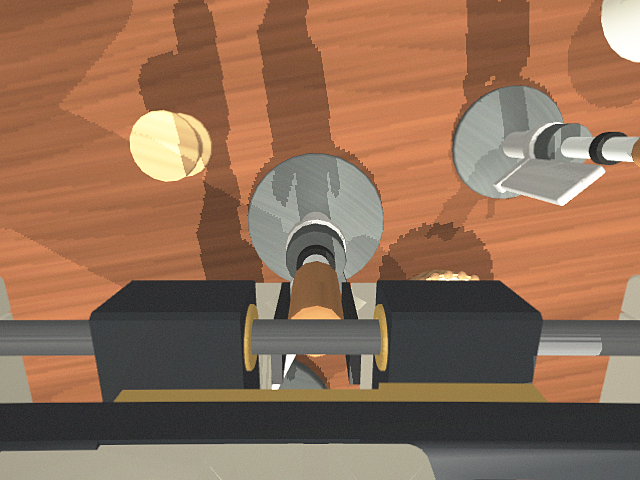

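Run:
```python
import cv2
a=cv2.imread('pics/w4.png')[200:340,260:370];cv2.imwrite('pics/w4c.png',cv2.resize(a,None,fx=4.2,fy=4.2,interpolation=cv2.INTER_CUBIC))
```

```text
(no output)
```

View pics/w4c.png

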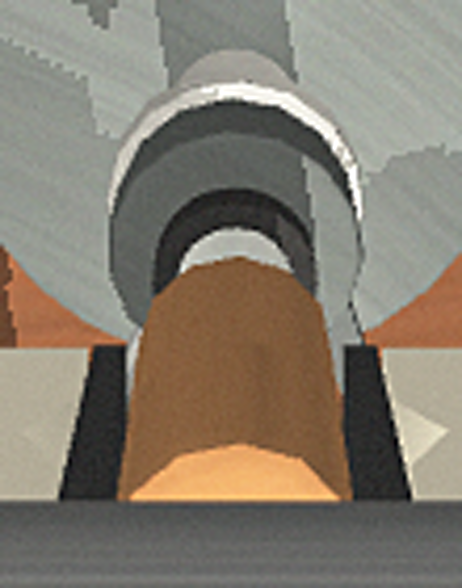

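Run:
```python
from h import *
import pickle
d=pickle.load(open('pics/w4.png.pkl','rb'))
ax=np.array([.488,.0887]);o,_=ray(d,320,240);print(o)
dd=o[:2]-ax;dd/=np.linalg.norm(dd)
def zat(u,v,r):
    o,k=ray(d,u,v);P=ax+dd*r;h=((P-o[:2])@-dd)/(k[:2]@-dd);return o[2]+h*k[2]
print('collar',zat(316.5,231.3,.019),'ring',zat(316.5,244.4,.0115))
for z,r in [(.11,.019),(.11,.0115),(.115,.0115)]: print(z,r,proj(d,np.r_[ax+dd*r,z]))
```

```text
[0.41522776 0.10119754 0.32916199]
collar 0.11181283026464153 ring 0.11398857377123267
0.11 0.019 (np.float64(315.5630831441457), np.float64(230.56013616860645))
0.11 0.0115 (np.float64(315.5451265784318), np.float64(242.56760989829522))
0.115 0.0115 (np.float64(315.54167947394967), np.float64(244.8728817981883))
```

The two estimates put the ring's lower edge 2.2 to 4 mm above the collar. I'll go down 3.2 mm more.

```bash
python3 -m crank '[[0.0032,0,0,0,0,0,0],[0.0032,0,0,0,0,0,0],[0.0032,0,0,0,0,0,0]]'
python3 look.py 5 | awk 'NR==1||($1>229&&$1<240)'
python3 - <<'E'
import cv2
a=cv2.imread('pics/w5.png')[200:340,260:370];cv2.imwrite('pics/w5c.png',cv2.resize(a,None,fx=4.2,fy=4.2,interpolation=cv2.INTER_CUBIC))
E
```

```text
t: 7.38
eef_pos: [0.4881, 0.0889, 0.1481]
ee_rot: [-0.666, 1.57, 0.737]
force: [-3.4, 5.5, 5.3]
width: 0.0229
7.475 [0.48813382 0.08889209 0.14813484] [-3.6500953   5.79589164  5.67683506] [ 2.04470397  1.03618663 -0.02205689] 0.022994137899491257 -2.31539137671974
230 [86, 79, 66, 113, 148, 165, 227, 237, 163, 114, 108, 107, 107]
231 [81, 67, 51, 105, 148, 166, 227, 237, 169, 114, 108, 107, 107]
232 [71, 54, 40, 82, 138, 164, 225, 229, 167, 115, 107, 107, 107]
233 [63, 50, 33, 50, 104, 140, 193, 179, 124, 109, 107, 107, 107]
234 [61, 54, 35, 32, 45, 57, 76, 81, 104, 108, 106, 106, 108]
235 [61, 60, 48, 37, 32, 32, 34, 55, 102, 108, 107, 107, 108]
236 [60, 61, 59, 50, 46, 43, 44, 59, 101, 108, 106, 106, 109]
237 [58, 59, 60, 60, 59, 59, 59, 67, 103, 109, 106, 107, 108]
238 [55, 57, 60, 61, 61, 61, 61, 66, 103, 108, 106, 106, 107]
239 [55, 56, 57, 58, 59, 59, 59, 67, 103, 108, 106, 106, 109]
```

View pics/w5c.png

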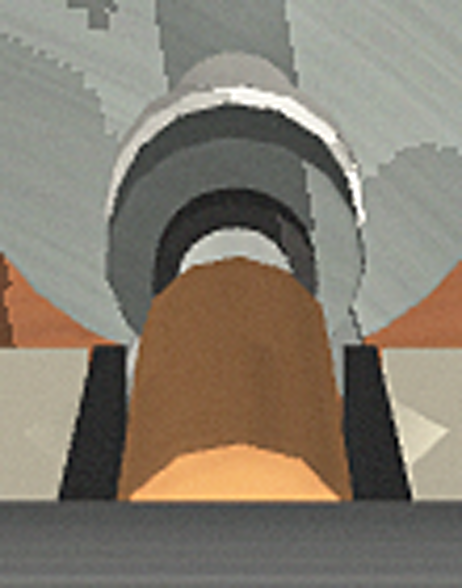

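View pics/s5c.png

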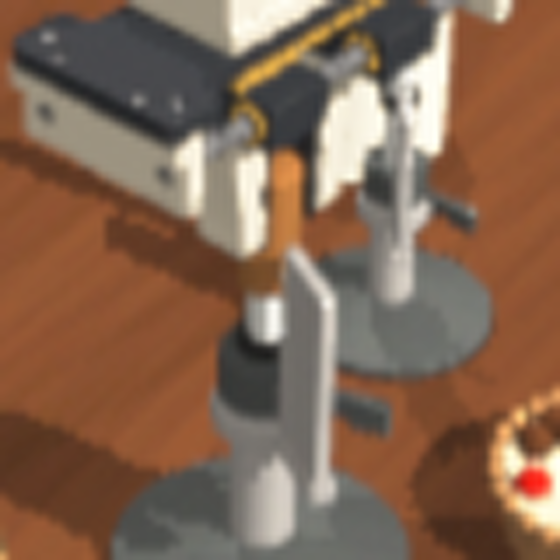

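The ring is now level: the scene shows no post sliver under it, and the wrist view's collar-to-ring gap of 12.1 px compares with 12.0 px expected. Step 1 has been held, so I'll start the swing (counter-clockwise, which is -wx).

```bash
python3 -m crank '[[0.0004,0,0,-0.1,0,0,0],[0.0004,0,0,-0.22,0,0,0],[0.0004,0,0,-0.34,0,0,0],[0.0004,0,0,-0.46,0,0,0],[0.0004,0,0,-0.58,0,0,0],[0.0004,0,0,-0.7,0,0,0],[0.0004,0,0,-0.8,0,0,0],[0.0004,0,0,-0.8,0,0,0]]'
python3 look.py 6 | awk 'NR==1||($1>229&&$1<240)'
```

```text
t: 8.48
eef_pos: [0.4882, 0.0881, 0.1479]
ee_rot: [-2.631, 1.57, -0.426]
force: [-2.0, 2.5, 6.4]
width: 0.023
8.575 [0.48822268 0.08817081 0.14796059] [-3.39628066  1.68638787  6.677802  ] [ 0.81867876  0.77034755 -0.05236015] 0.023138249540445043 -1.5153376051997731
230 [86, 79, 67, 113, 148, 155, 153, 167, 235, 146, 114, 113, 114]
231 [82, 68, 52, 105, 147, 154, 154, 166, 234, 136, 111, 113, 113]
232 [72, 54, 41, 83, 137, 151, 150, 155, 218, 122, 110, 112, 114]
233 [62, 51, 33, 49, 103, 126, 126, 113, 137, 92, 108, 112, 112]
234 [61, 55, 36, 32, 45, 53, 53, 47, 56, 78, 108, 113, 113]
235 [62, 60, 47, 37, 32, 31, 29, 30, 45, 80, 108, 113, 113]
236 [60, 62, 60, 51, 42, 39, 40, 44, 58, 87, 109, 113, 113]
237 [58, 60, 61, 60, 59, 55, 56, 60, 64, 88, 110, 113, 112]
238 [55, 56, 60, 61, 60, 61, 60, 61, 63, 90, 109, 112, 112]
239 [56, 57, 59, 59, 58, 59, 58, 58, 62, 95, 109, 112, 112]
```

View pics/s6c.png

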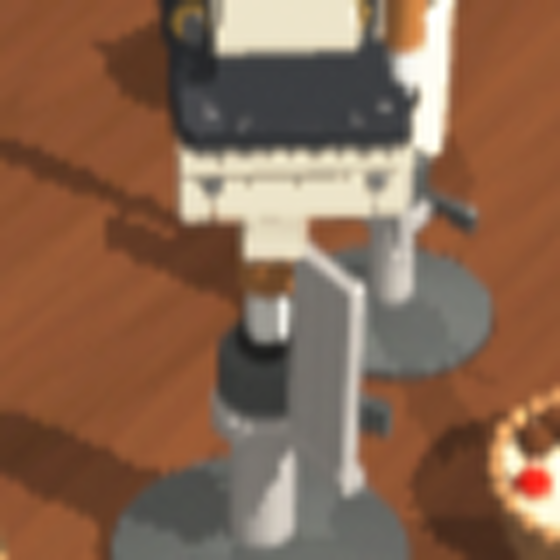

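View pics/w6.png

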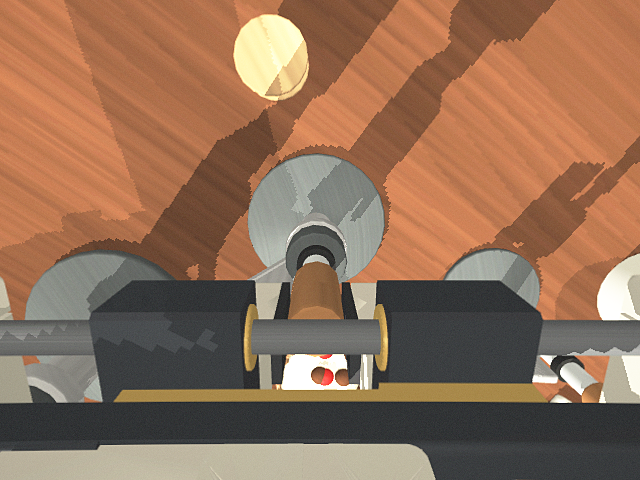

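The paddle has started to turn and the ring is still level. Continuing the swing.

```bash
python3 -m crank '[[0,0,0,-0.1,0,0,0],[0,0,0,-0.2,0,0,0],[0,0,0,-0.3,0,0,0],[0,0,0,-0.4,0,0,0],[0,0,0,-0.5,0,0,0],[0,0,0,-0.55,0,0,0],[0,0,0,-0.55,0,0,0]]'
python3 look.py 7 | awk 'NR==1||($1>229&&$1<240)'
```

```text
t: 9.45
eef_pos: [0.4886, 0.0878, 0.1482]
ee_rot: [3.069, 1.569, -0.46]
force: [-0.5, -0.0, 7.0]
width: 0.023
9.55 [0.48864615 0.08782494 0.14817561] [-1.33463556 -0.41240386  7.17781557] [ 0.01307793  0.25504448 -0.02986042] 0.02297846036539592 -0.9654358662716201
230 [85, 78, 66, 113, 156, 199, 227, 240, 238, 123, 95, 106, 120]
231 [82, 67, 51, 106, 156, 200, 228, 240, 237, 111, 73, 103, 122]
232 [72, 54, 43, 84, 142, 189, 225, 231, 222, 99, 61, 92, 121]
233 [61, 50, 38, 55, 97, 146, 191, 179, 144, 66, 48, 71, 117]
234 [62, 56, 40, 37, 45, 63, 80, 75, 62, 48, 50, 68, 113]
235 [75, 75, 67, 48, 41, 42, 44, 47, 50, 62, 68, 71, 115]
236 [84, 93, 93, 77, 67, 66, 68, 69, 73, 88, 94, 89, 122]
237 [67, 80, 90, 94, 94, 95, 95, 97, 98, 101, 102, 107, 134]
238 [56, 62, 75, 87, 92, 95, 95, 96, 98, 102, 101, 102, 136]
239 [55, 56, 61, 67, 76, 83, 86, 90, 92, 95, 96, 101, 136]
```

View pics/s7c.png

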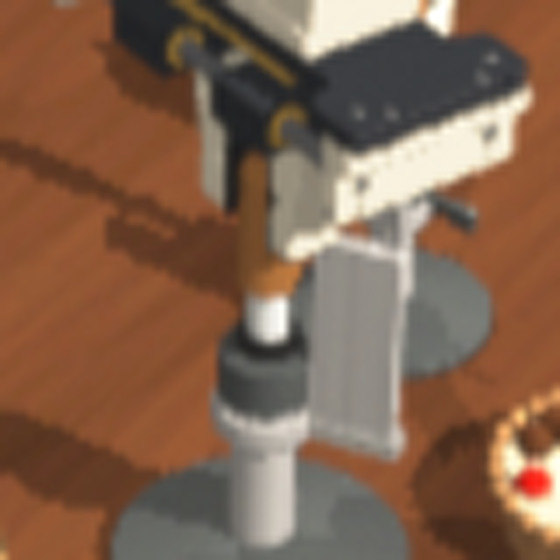

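```bash
python3 -m crank '[[0,0,0,-0.06,0,0,0],[0,0,0,-0.12,0,0,0],[0,0,0,-0.18,0,0,0],[0,0,0,-0.18,0,0,0]]'
python3 look.py 8 | awk 'NR==1||($1>229&&$1<240)'
python3 -m crank '[[0,0,0,-0.05,0,0,0],[0,0,0,-0.08,0,0,0],[0,0,0,-0.08,0,0,0]]'
python3 look.py 9 | awk 'NR==1||($1>229&&$1<240)'
```

```text
t: 10.05
eef_pos: [0.4889, 0.0877, 0.1491]
ee_rot: [2.991, 1.568, -0.358]
force: [-3.4, -0.4, 14.0]
width: 0.0227
10.15 [0.48888118 0.08775212 0.1490911 ] [-3.54740783 -0.69744872 13.87184818] [-0.21578276  1.20407935 -0.1378238 ] 0.023452700982879746 -0.7855707185445148
230 [85, 79, 66, 113, 156, 200, 228, 240, 238, 118, 95, 108, 121]
231 [80, 67, 53, 107, 155, 199, 226, 239, 236, 108, 73, 105, 125]
232 [72, 53, 42, 87, 137, 179, 208, 223, 213, 91, 61, 93, 121]
233 [62, 53, 37, 49, 79, 113, 131, 137, 96, 53, 50, 72, 115]
234 [64, 59, 41, 34, 41, 51, 58, 60, 47, 49, 56, 69, 112]
235 [75, 75, 68, 55, 42, 43, 45, 48, 57, 69, 74, 72, 113]
236 [84, 93, 95, 85, 68, 68, 69, 72, 81, 95, 96, 89, 120]
237 [67, 80, 90, 94, 95, 96, 96, 97, 99, 102, 102, 108, 139]
238 [56, 62, 75, 87, 92, 95, 96, 97, 99, 103, 101, 105, 153]
239 [54, 57, 61, 69, 76, 83, 86, 90, 93, 95, 97, 100, 139]
t: 10.52
eef_pos: [0.489, 0.0877, 0.1494]
ee_rot: [2.967, 1.568, -0.303]
force: [-4.2, -1.0, 15.9]
width: 0.0232
10.625 [0.48895194 0.08774164 0.14934489] [-3.67523238 -1.16751739 16.24982339] [-0.25500101  1.51931557 -0.10858261] 0.022779940036140863 -0.705616122038039
230 [86, 79, 66, 114, 156, 201, 228, 240, 238, 118, 95, 108, 120]
231 [81, 68, 55, 107, 155, 199, 227, 238, 229, 103, 73, 104, 125]
232 [72, 56, 48, 87, 136, 180, 209, 221, 181, 77, 60, 93, 121]
233 [63, 55, 36, 48, 80, 114, 131, 137, 86, 49, 50, 71, 116]
234 [65, 71, 44, 35, 41, 52, 58, 59, 48, 49, 56, 69, 112]
235 [77, 91, 71, 54, 43, 41, 45, 50, 57, 70, 74, 72, 114]
236 [85, 94, 94, 84, 71, 68, 70, 73, 83, 95, 96, 89, 120]
237 [67, 81, 91, 95, 95, 96, 97, 97, 99, 102, 103, 108, 139]
238 [57, 61, 75, 87, 92, 94, 95, 96, 99, 103, 102, 106, 153]
239 [55, 58, 61, 69, 76, 83, 87, 91, 93, 95, 96, 101, 139]
```

View pics/s9c.png

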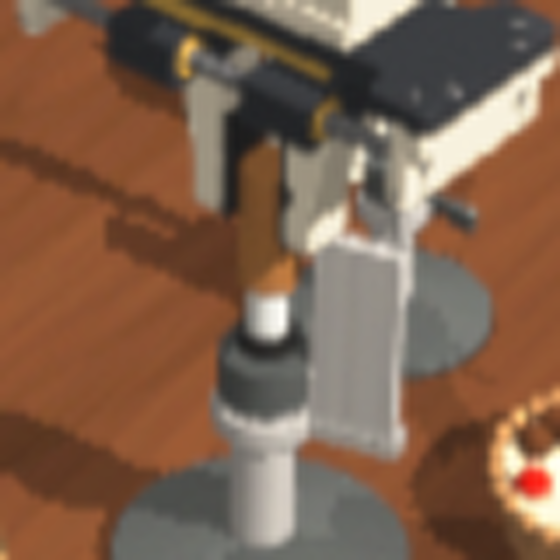

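View pics/w9.png

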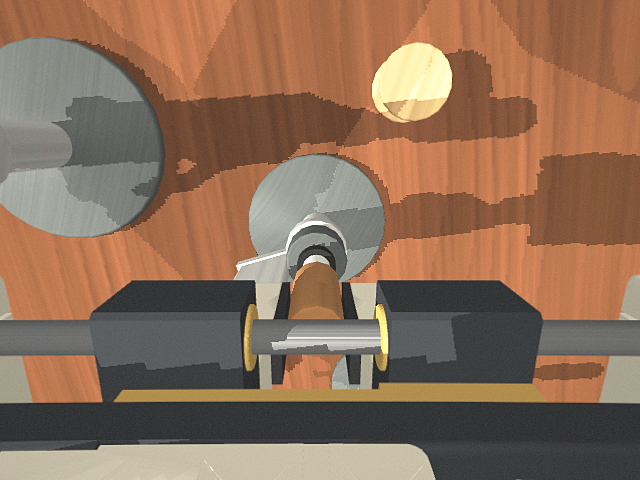

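Between frames 7 and 9 the paddle did not move while the upward force rose from 7 to 16 N, so it may be at its stop. I'll measure its azimuth.

Run:
```python
from h import *
import pickle
for n in (6,7,9):
    d=pickle.load(open('pics/s%d.png.pkl'%n,'rb'))
    cv2.imwrite('pics/z%d.png'%n,cv2.resize(d['pixels'][205:260,310:360,::-1],None,fx=10,fy=10,interpolation=cv2.INTER_CUBIC))
t=snap('top','t9.png')
cv2.imwrite('pics/t9c.png',cv2.resize(t['pixels'][205:305,230:345,::-1],None,fx=5,fy=5,interpolation=cv2.INTER_CUBIC))
```

```text
(no output)
```

View pics/z7.png

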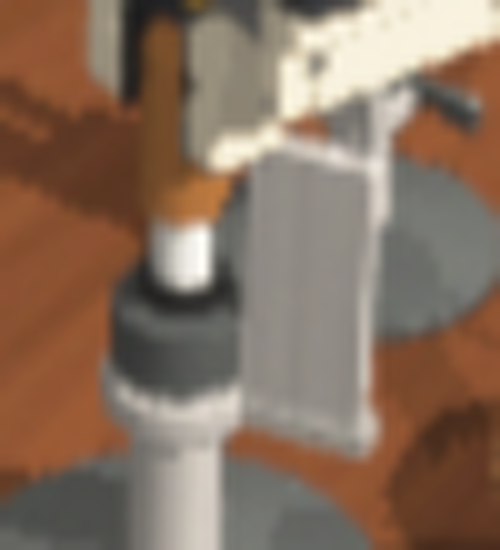

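View pics/z9.png

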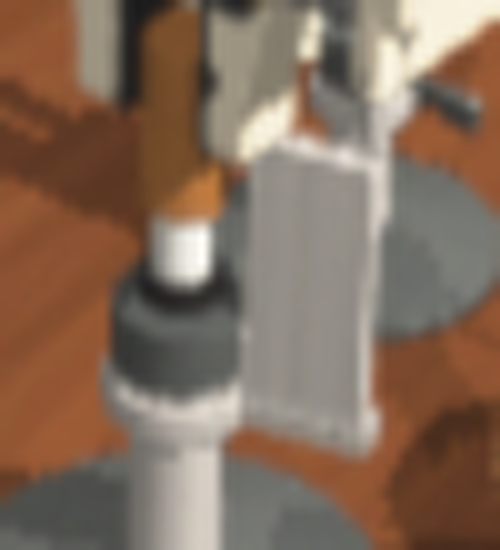

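View pics/t9c.png

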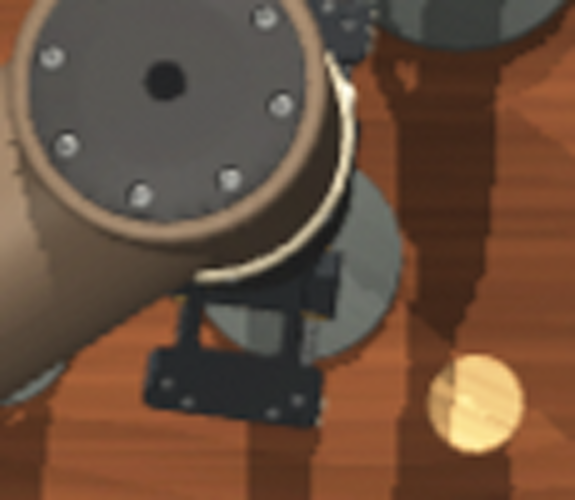

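Run:
```python
from h import *
import pickle
ax=np.array([.4885,.0885])
for n,pts in ((9,[(265,147),(383,163),(372,172),(262,155)]),(7,[(383,163)])):
  d=pickle.load(open('pics/s%d.png.pkl'%n,'rb'))
  for p in pts:
    P=onz(d,310+p[0]/10-.5,205+p[1]/10-.5,.17);v=P[:2]-ax;print(n,p,P.round(4),np.hypot(*v).round(4),np.degrees(np.arctan2(v[1],v[0])).round(1))
  for az in (-5,0,5,10,15,20):
    a=np.radians(az); print(az,[ ((np.array(proj(d,np.r_[ax+r*np.array([np.cos(a),np.sin(a)]),z]))+.5-[310,205])*10).round() for r,z in((.018,.17),(.054,.17),(.054,.115))])
```

```text
9 (265, 147) [0.5117 0.0863 0.17  ] 0.0233 -5.5
9 (383, 163) [0.5406 0.097  0.17  ] 0.0528 9.3
9 (372, 172) [0.5402 0.0921 0.17  ] 0.0518 4.0
9 (262, 155) [0.5129 0.0828 0.17  ] 0.025 -13.1
-5 [array([249., 139.]), array([363., 191.]), array([353., 360.])]
0 [array([252., 136.]), array([373., 182.]), array([363., 351.])]
5 [array([255., 133.]), array([381., 173.]), array([371., 341.])]
10 [array([257., 130.]), array([388., 163.]), array([378., 331.])]
15 [array([259., 127.]), array([394., 153.]), array([383., 321.])]
20 [array([261., 123.]), array([398., 142.]), array([387., 310.])]
7 (383, 163) [0.5406 0.097  0.17  ] 0.0528 9.3
-5 [array([249., 139.]), array([363., 191.]), array([353., 360.])]
0 [array([252., 136.]), array([373., 182.]), array([363., 351.])]
5 [array([255., 133.]), array([381., 173.]), array([371., 341.])]
10 [array([257., 130.]), array([388., 163.]), array([378., 331.])]
15 [array([259., 127.]), array([394., 153.]), array([383., 321.])]
20 [array([261., 123.]), array([398., 142.]), array([387., 310.])]
```

Run:
```python
from h import *
import pickle
ax=np.array([.4885,.0885])
s=pickle.load(open('pics/scene0.png.pkl','rb'))
for z in (.085,.095,.105):
  for p in ((277,318),(243,308)):
    P=onz(s,290+p[0]/5,180+p[1]/5,z);v=P[:2]-ax;print(z,p,np.hypot(*v).round(4),np.degrees(np.arctan2(v[1],v[0])).round(1))
w=pickle.load(open('pics/w1.png.pkl','rb'))
for z in (.085,.095,.105):
  for p in ((195,235),(240,350)):
    P=onz(w,340+p[0]/4,10+p[1]/4,z);v=P[:2]-ax;print('w',z,p,np.hypot(*v).round(4),np.degrees(np.arctan2(v[1],v[0])).round(1))
st=get_state();R=jaw();print(R.round(4),np.degrees(np.arctan2(R[1,2],R[0,2])),st['q'])
d=pickle.load(open('pics/w9.png.pkl','rb'))
cv2.imwrite('pics/w9c.png',cv2.resize(d['pixels'][190:400,200:400,::-1],None,fx=2.8,fy=2.8,interpolation=cv2.INTER_CUBIC))
```

```text
0.085 (277, 318) 0.0475 22.0
0.085 (243, 308) 0.0287 31.9
0.095 (277, 318) 0.0504 7.8
0.095 (243, 308) 0.0307 7.8
0.105 (277, 318) 0.0559 -4.3
0.105 (243, 308) 0.0372 -10.5
w 0.085 (195, 235) 0.0462 21.1
w 0.085 (240, 350) 0.0195 40.8
w 0.095 (195, 235) 0.0462 24.1
w 0.095 (240, 350) 0.0209 45.9
w 0.105 (195, 235) 0.0463 27.0
w 0.105 (240, 350) 0.0225 50.4
[[ 2.700e-03 -1.280e-01 -9.918e-01]
 [-9.000e-04 -9.918e-01  1.280e-01]
 [-1.000e+00  6.000e-04 -2.800e-03]] 172.6465687194494 [ 0.57582776  0.11044734 -0.45858387  0.0026428  -1.00000066 -0.70559606]
```

View pics/w9c.png

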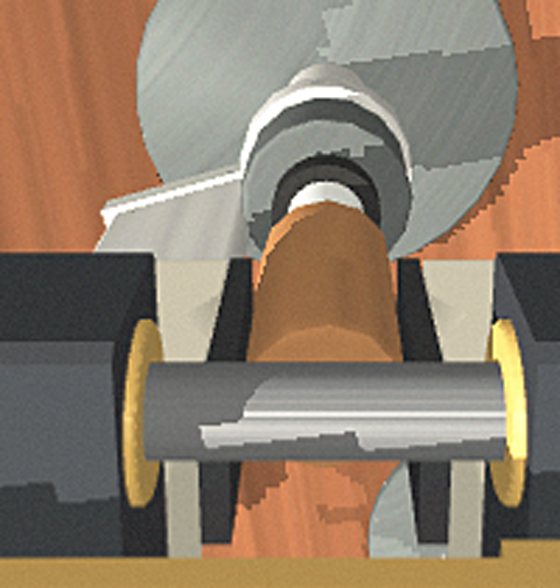

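Run:
```python
from h import *
import pickle
ax=np.array([.4885,.0885])
for n,pts in (('6',[(358,287),(310,248)]),('5',[(330,295),(292,252)]),('9',[(405,250),(325,237)]),('7',[(405,250),(325,240)])):
  d=pickle.load(open('pics/s%s.png.pkl'%n,'rb'))
  for p in pts:
    P=onz(d,290+p[0]/7-.4,185+p[1]/7-.4,.17);v=P[:2]-ax;print(n,p,np.hypot(*v).round(4),np.degrees(np.arctan2(v[1],v[0])).round(1))
a=[cv2.imread('pics/w%d.png'%n)[190:400,200:400] for n in (6,7,8,9)]
cv2.imwrite('pics/cmp.png',cv2.resize(np.hstack(a),None,fx=1,fy=1))
b=np.vstack([np.hstack(a[:2]),np.hstack(a[2:])]);cv2.imwrite('pics/cmp.png',cv2.resize(b,None,fx=1.42,fy=1.42))
```

```text
6 (358, 287) 0.0511 -22.0
6 (310, 248) 0.0222 -22.1
5 (330, 295) 0.0505 -34.9
5 (292, 252) 0.0216 -40.8
9 (405, 250) 0.0513 11.1
9 (325, 237) 0.0216 1.6
7 (405, 250) 0.0513 11.1
7 (325, 240) 0.0226 -2.6
```

View pics/cmp.png

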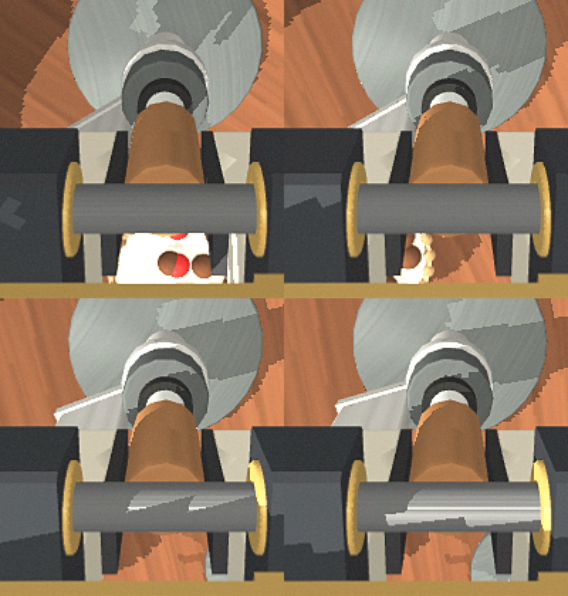

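The finger and paddle kept a constant 32° lag from frame 6 to frame 7, with the paddle ending at about +10°. That is where the lug at about 21° should stop it, so the lever is at its stop and the last turn only loaded the finger. I'll ease the turn back a little and restore the height.

```bash
python3 -m crank '[[0,0,0,0.06,0,0,0],[0,0,0,0.12,0,0,0],[0,0,0,0.18,0,0,0],[0,0,0,0.18,0,0,0],[0,0,0,0.18,0,0,0]]'
python3 look.py 10 | awk 'NR==1||($1>229&&$1<240)'
python3 - <<'E'
import cv2
a=cv2.imread('pics/w10.png')[190:400,200:400];b=cv2.imread('pics/s10.png')[195:265,300:366]
cv2.imwrite('pics/c10.png',cv2.hconcat([cv2.resize(a,(400,420)),cv2.resize(b,(396,420),interpolation=cv2.INTER_CUBIC)]))
E
```

```text
t: 11.3
eef_pos: [0.4888, 0.0879, 0.1493]
ee_rot: [-3.084, 1.568, -0.25]
force: [-5.1, -0.3, 15.7]
width: 0.0232
11.4 [0.48877939 0.0878735  0.14930508] [-5.37846689 -0.26052995 16.48723514] [0.18735588 1.73156776 0.04099149] 0.02286332414885282 -0.8853436379334463
230 [85, 79, 66, 113, 155, 199, 227, 235, 162, 90, 93, 105, 127]
231 [81, 66, 55, 105, 153, 199, 226, 234, 144, 66, 72, 102, 126]
232 [71, 54, 47, 82, 134, 179, 208, 217, 119, 48, 65, 99, 125]
233 [62, 52, 36, 47, 78, 114, 131, 135, 70, 35, 61, 97, 122]
234 [63, 59, 42, 34, 40, 51, 58, 59, 46, 38, 57, 91, 122]
235 [75, 76, 69, 55, 43, 44, 45, 49, 56, 63, 63, 80, 121]
236 [85, 92, 93, 85, 70, 68, 70, 73, 82, 93, 80, 89, 120]
237 [67, 81, 90, 94, 95, 96, 96, 97, 99, 102, 99, 103, 122]
238 [56, 62, 75, 87, 92, 94, 95, 96, 99, 103, 102, 102, 122]
239 [55, 57, 62, 69, 76, 83, 87, 90, 92, 95, 96, 104, 121]
```

View pics/c10.png

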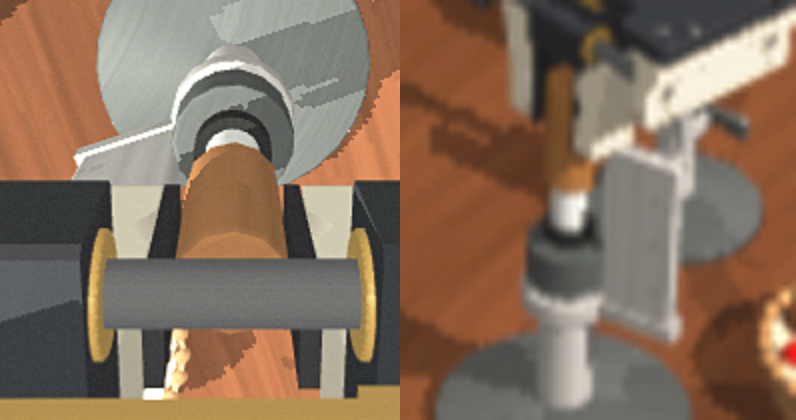

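Backing off dragged the lever back about 10°. Part of the finger is resting on the paddle's top edge, which also explains the extra 9 N, so turning the other way should carry the lever closed again by friction. I'll turn it back onto the stop and stay there.

```bash
python3 -m crank '[[0,0,0,-0.06,0,0,0],[0,0,0,-0.12,0,0,0],[0,0,0,-0.18,0,0,0],[0,0,0,-0.21,0,0,0],[0,0,0,-0.21,0,0,0]]'
python3 look.py 11 | awk 'NR==1||($1>229&&$1<240)'
python3 -m crank '[[0.0005,0,0,-0.05,0,0,0],[0.0005,0,0,-0.08,0,0,0],[0.0005,0,0,-0.08,0,0,0],[0.0005,0,0,-0.08,0,0,0]]'
python3 look.py 12 | awk 'NR==1||($1>229&&$1<240)'
python3 - <<'E'
import cv2
L=[]
for n in (9,11,12):
    b=cv2.imread('pics/s%d.png'%n)[205:260,310:360];L.append(cv2.resize(b,(260,286),interpolation=cv2.INTER_CUBIC))
M=[cv2.resize(cv2.imread('pics/w%d.png'%n)[190:400,200:400],(260,273)) for n in (9,11,12)]
cv2.imwrite('pics/c12.png',cv2.vconcat([cv2.hconcat(L),cv2.hconcat(M)]))
E
```

```text
t: 12.02
eef_pos: [0.489, 0.0877, 0.1494]
ee_rot: [2.939, 1.568, -0.3]
force: [-5.2, -2.1, 16.0]
width: 0.0228
12.125 [0.48898583 0.08772107 0.14938916] [-4.7707102  -0.80372692 17.40298829] [-0.24784302  1.43784917 -0.13710397] 0.02278909102810245 -0.6755709154842611
230 [86, 79, 67, 112, 155, 201, 228, 240, 237, 117, 95, 107, 120]
231 [82, 67, 53, 105, 153, 199, 227, 238, 229, 103, 73, 105, 125]
232 [72, 54, 46, 83, 135, 180, 209, 221, 182, 77, 61, 93, 121]
233 [63, 52, 36, 46, 78, 114, 131, 137, 86, 49, 51, 72, 115]
234 [63, 61, 41, 34, 41, 52, 57, 59, 48, 48, 56, 68, 113]
235 [75, 75, 68, 55, 44, 43, 45, 49, 57, 69, 74, 72, 114]
236 [85, 93, 94, 84, 71, 69, 70, 72, 82, 94, 96, 88, 120]
237 [67, 81, 91, 94, 96, 96, 97, 97, 99, 102, 102, 109, 139]
238 [56, 62, 75, 87, 92, 94, 95, 97, 100, 103, 101, 106, 153]
239 [55, 57, 62, 69, 76, 84, 86, 90, 92, 95, 96, 100, 139]
t: 12.62
eef_pos: [0.4891, 0.0877, 0.1494]
ee_rot: [2.924, 1.567, -0.236]
force: [-6.1, -1.0, 20.2]
width: 0.0233
12.725 [0.48911368 0.08769278 0.14937458] [-6.4634198  -1.01600055 20.95660875] [-0.31768086  2.05745653 -0.22440592] 0.02315900647022275 -0.5956469351177698
230 [85, 79, 67, 114, 156, 201, 229, 240, 238, 119, 94, 107, 121]
231 [81, 67, 54, 107, 154, 201, 228, 239, 230, 103, 73, 104, 125]
232 [71, 55, 46, 86, 136, 181, 210, 220, 181, 76, 61, 93, 120]
233 [63, 54, 35, 49, 79, 115, 131, 137, 85, 49, 50, 71, 116]
234 [63, 60, 41, 36, 41, 51, 58, 59, 47, 49, 55, 69, 113]
235 [75, 76, 67, 55, 44, 44, 46, 50, 57, 69, 73, 72, 114]
236 [86, 93, 94, 85, 70, 68, 70, 74, 82, 95, 97, 88, 119]
237 [67, 81, 91, 95, 95, 96, 97, 97, 100, 102, 102, 108, 139]
238 [57, 62, 75, 87, 93, 95, 96, 97, 100, 103, 102, 106, 154]
239 [56, 57, 62, 69, 77, 83, 86, 91, 94, 95, 97, 101, 139]
```

View pics/c12.png

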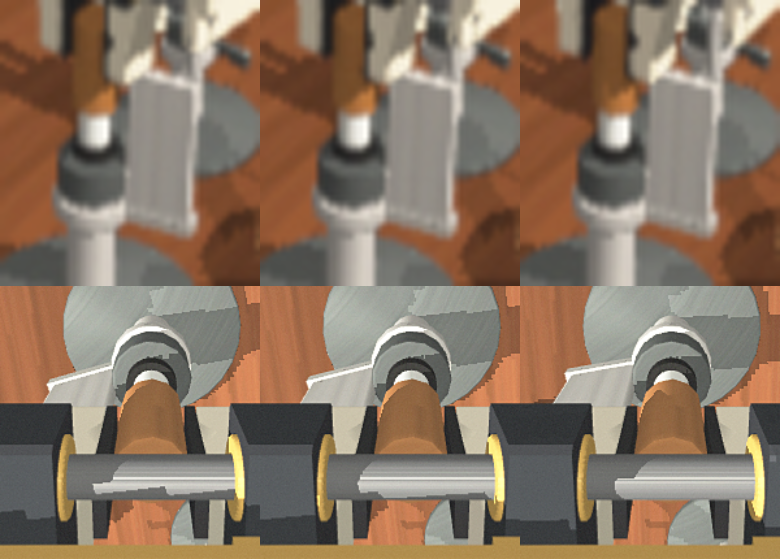

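The paddle is back exactly where it was in frame 9, and a further 0.08 rad of turn did not move it, so it is on the stop. Last check is the ring height in the wrist view.

Run:
```python
from h import *
import pickle
d=pickle.load(open('pics/w12.png.pkl','rb'))
cv2.imwrite('pics/w12c.png',cv2.resize(d['pixels'][200:340,260:370,::-1],None,fx=4.2,fy=4.2,interpolation=cv2.INTER_CUBIC))
ax=np.array([.4885,.0885]);o,_=ray(d,320,240);dd=o[:2]-ax;dd/=np.linalg.norm(dd)
for z,r in [(.11,.019),(.11,.0115),(.115,.0115)]: print(z,r,proj(d,np.r_[ax+dd*r,z]))
for n in ('4','5','12'):
    p=pickle.load(open('pics/w%s.png.pkl'%n,'rb'))['pixels'][215:262,312:322].mean((1,2));print(n,p.round().astype(int).tolist())
t0=pickle.load(open('pics/scene0.png.pkl','rb'))['pixels'];
```

```text
0.11 0.019 (np.float64(315.498282947703), np.float64(231.41114271690358))
0.11 0.0115 (np.float64(315.39941367653915), np.float64(243.51101835044898))
0.115 0.0115 (np.float64(315.3803688442723), np.float64(245.8417469763774))
4 [159, 157, 155, 155, 160, 241, 245, 246, 202, 74, 61, 67, 70, 68, 70, 68, 76, 97, 98, 95, 95, 95, 95, 94, 94, 93, 92, 93, 94, 92, 38, 37, 38, 38, 50, 49, 47, 48, 38, 86, 186, 178, 174, 176, 175, 183, 135]
5 [158, 158, 156, 155, 155, 160, 243, 229, 229, 203, 75, 61, 68, 69, 70, 69, 68, 70, 95, 98, 96, 95, 95, 94, 95, 93, 93, 93, 95, 91, 38, 35, 39, 41, 47, 49, 49, 47, 37, 91, 185, 178, 174, 174, 175, 181, 136]
12 [166, 166, 165, 156, 156, 168, 251, 255, 255, 255, 117, 72, 81, 83, 80, 81, 76, 83, 143, 156, 146, 145, 144, 143, 143, 143, 145, 145, 149, 129, 80, 36, 41, 41, 63, 72, 71, 68, 67, 49, 194, 219, 211, 211, 210, 213, 210]
```

View pics/w12c.png

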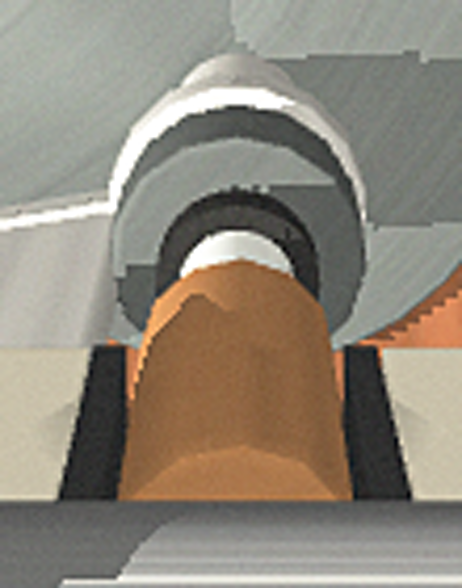

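View pics/s12.png

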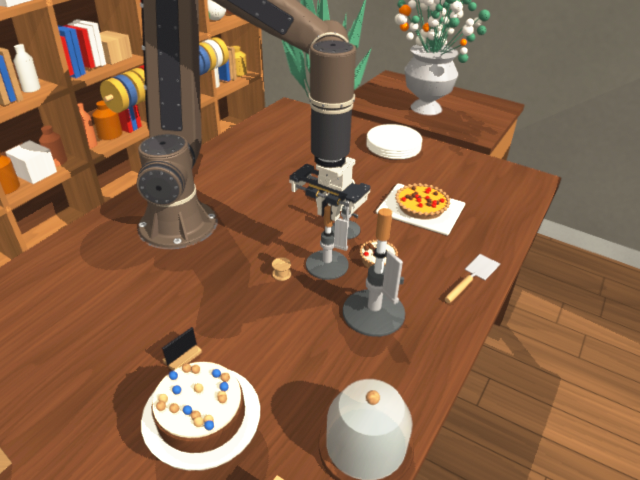

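```bash
python3 -m crank '[[0,0,0,0,0,0,0],[0,0,0,0,0,0,0],[0,0,0,0,0,0,0]]'; python3 -c "
from station import *
print(get_state()['qd'].round(4)); job_done()"
```

```text
t: 13.1
eef_pos: [0.4891, 0.0877, 0.1494]
ee_rot: [2.924, 1.567, -0.236]
force: [-6.0, -0.9, 21.2]
width: 0.023
[-0.0005  0.0003 -0.0006 -0.001  -0.0018  0.0004]
the job is handed in; nothing more can be done
```

I gripped the middle-sized stand's handle at 50 N, pushed the post down about 45 mm to the mark, and swung the lever counter-clockwise onto its stop. I handed the job in at 13.1 s with the grip still holding.

**Last checks:**
- **Ring height:** the wrist view puts the ring's lower edge within about 1 mm of the collar's top. The scene view and the tool height allow up to about 2 mm high. Both are inside the 5 mm limit.
- **Lever:** the paddle sits at about +10° in the world frame, against the stop lug, and a further 0.08 rad of turn did not move it. The lever angle itself can't be read directly; I judged it from the pictures.
- **Grip and stillness:** the opening is 23 mm on the handle and the arm is still.
- **Other objects:** everything visible in the last scene view stands where it was.

**What did not go cleanly:** after reaching the stop, part of the finger rode up onto the paddle's top edge. This raised the tool about 1.3 mm. When I eased the turn back, the lever came back about 10° with it, so I swung it closed again. I left the finger resting there: the upward force on the tool is about 21 N, against roughly 7 N from the spring alone.

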